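# Load the painted birdhouse finials into the carrying tray in reverse order

### The arm

A 6-joint arm with a two-finger parallel gripper is mounted at the origin on the work surface. World frame = base frame: x ahead of the robot, y to its left, z up, the work surface at z = 0. Lengths are in m, angles in degrees, forces in N, time in s.
With the tool pointing down it reaches from about 0.35 to 0.875 m from the base axis. Payload 4.2 kg.
Tool frame: the origin (TCP) lies where the fingers leave the gripper's body, on its centre line; the fingertips stand 70 mm ahead of it and the grasp point (between the pads) lies 51 mm ahead of it; z points along the fingers, y is the direction in which the jaws open and shut (so a half turn about z gives the same grasp; the last joint's range is limited). The gripper opens to 87 mm and grips with 3 to 60 N. Pads are 19 mm wide; open, the fingers measure 117 mm over their backs; the gripper's body (75 mm by 190 mm) begins 51 mm behind the grasp point.
Start: joints at [91.135, 22.042, 0.453, 0, -68.411, -14.817], TCP at [0.148, 0.607, 0.292] pointing down, gripper open.
Joint ranges: [-179.83, 179.83], [-69.29, 118.12], [-61.27, 80.66], [-181.25, 117.63], [-171.15, -9.14], [-177.46, 177.46]. Speed limits (degrees/s): [159.86, 159.86, 180, 180, 180, 180].

### API

Orientations are given as a 3x3 rotation matrix whose columns are the frame's x, y, z axes.
In Python, from station import sense, capture, camera_model, finish_job gives the robot as it stands.
- The arm moves only by the shell command python3 -m inch 'ROWS'. ROWS is JSON, a list of rows, each an object with "hand": the closure, from 0 (fully open) to 1 (shut); "slide": the shift along the world's x, y, z in cm, a list of three; "yaw": the turn about the world's z in rad. A call has 1 to 10 rows; each row is the pose to reach, as a shift and turn from the pose commanded when the call began; what a row does not reach only later rows make up. A row lasts 1/8 s, in which the tool goes at most 62.5 mm and 10.7 degrees, less where a joint would pass 70% of its speed; a pose out of reach is approached as far as the arm can. A call with a gripper value outside its range is refused whole. The fingers move at their own pace and stop on an object; the grip force is fixed at half the most. Time passes only in rows, so rows that repeat a pose let the fingers close. It gives the time, the measured TCP pose, the force and the opening at its end, in the units of the state.
- sense(): the state, without advancing time (a new reading comes with each control period).
- capture(name): name is "scene" or "top" or "wrist"; returns the picture (400x640x3 uint8, blue, green, red); there is no depth.
- camera_model(name): a dict with "mtx" (3x3 intrinsics, pixels), "k1" (the pictures are not rectified: a ray, as slopes to the right and down, at radius r is drawn at 1 + k1 r^2 times it, then the intrinsics apply), "xyz" and "orientation" of the camera in the world; the wrist camera has in their place "tool_from_camera" (4x4, takes a point from camera to tool coordinates, whose origin is the TCP and whose axes are the flange's). Camera axes: x right, y up, looking along -z (the intrinsics and any distortion apply to the point x, -y, -z); pixel columns grow to the right and rows downward; lengths in m; the calibration is good to about 2 mm. A picture is of the moment at which its call begins: read the wrist's pose just before it. camera_model takes no time and is no camera call.
- finish_job(): hands the job in, once; it reports no verdict.
The state is a dict: "time_s": time; "joints": joint angles; "joint_velocities": joint speeds; "effort": joint torques, N m; "tcp_pos": TCP position; "ee_rot": TCP orientation; "wrist_force": force on the tool from outside, world axes, zero at the start; "moment": the same for the moment, N m; "gripper_width": opening from 0.0 (shut) to 1.0 (fully open).
Only numpy, scipy, OpenCV 4.12 (cv2) and the standard library are available. Lean on these libraries where they do the work, as an engineer would, in place of code of your own. Each camera call takes 0.05 s, during which the arm holds its last target. There are 200 camera calls.

### The job

Move the four painted finials out of their jar lids on the drying board and into the four bays of the pine carrying tray, one to a bay, standing upright. The tray is turned end for end when it is carried to the railing where the birdhouses hang, so load it in reverse order: the finial now farthest left on the board goes in the bay farthest right, the next one in the bay beside it, and so on (left and right as the robot sees them). Set each one down gently without tipping or dropping it, let go of it, and leave the copper cap where it stands.

Things in the scene. Friction and masses are not known exactly. Their poses are not given: they have to be found in the camera images.
- red (a point): The red finial: loose turned wood, painted red, about 60 g, 86 mm tall, upright. Flat round foot 44 mm across, narrow neck at 19 mm, straight round barrel 34 mm across from 26 to 58 mm above the foot (grip here, from above), 20 mm knob on top. This point is on its axis, 43 mm above its underside; z is the axis, up; round, so its yaw means nothing.
- yellow (a point): The yellow finial: loose turned wood, painted yellow, about 60 g, 86 mm tall, upright. Flat round foot 44 mm across, narrow neck at 19 mm, straight round barrel 34 mm across from 26 to 58 mm above the foot (grip here, from above), 20 mm knob on top. This point is on its axis, 43 mm above its underside; z is the axis, up; round, so its yaw means nothing.
- green (a point): The green finial: loose turned wood, painted green, about 60 g, 86 mm tall, upright. Flat round foot 44 mm across, narrow neck at 19 mm, straight round barrel 34 mm across from 26 to 58 mm above the foot (grip here, from above), 20 mm knob on top. This point is on its axis, 43 mm above its underside; z is the axis, up; round, so its yaw means nothing.
- white (a point): The white finial: loose turned wood, painted white, about 60 g, 86 mm tall, upright. Flat round foot 44 mm across, narrow neck at 19 mm, straight round barrel 34 mm across from 26 to 58 mm above the foot (grip here, from above), 20 mm knob on top. This point is on its axis, 43 mm above its underside; z is the axis, up; round, so its yaw means nothing.
- red_lid: The red jar lid, upturned and fixed; the red finial starts in it. 66 mm across, rim 7 mm high, floor 2 mm thick. The four lids lie in a row, 72 mm apart, on a slatted drying board (310 x 89 mm, top 24 mm above the bench). Origin: centre of its underside. x points across the row, roughly away from the robot; y along it, roughly to the robot's left.
- yellow_lid: The yellow jar lid, upturned and fixed; the yellow finial starts in it. 66 mm across, rim 7 mm high, floor 2 mm thick. The four lids lie in a row, 72 mm apart, on a slatted drying board (310 x 89 mm, top 24 mm above the bench). Origin: centre of its underside. x points across the row, roughly away from the robot; y along it, roughly to the robot's left.
- green_lid: The green jar lid, upturned and fixed; the green finial starts in it. 66 mm across, rim 7 mm high, floor 2 mm thick. The four lids lie in a row, 72 mm apart, on a slatted drying board (310 x 89 mm, top 24 mm above the bench). Origin: centre of its underside. x points across the row, roughly away from the robot; y along it, roughly to the robot's left.
- white_lid: The white jar lid, upturned and fixed; the white finial starts in it. 66 mm across, rim 7 mm high, floor 2 mm thick. The four lids lie in a row, 72 mm apart, on a slatted drying board (310 x 89 mm, top 24 mm above the bench). Origin: centre of its underside. x points across the row, roughly away from the robot; y along it, roughly to the robot's left.
- carry_tray: Pine carrying tray, fixed on the bench, nearer to the robot than the drying board or beyond it. Four open bays in a row, each 70 (x) by 68 mm (y) inside; floor 8 mm above the bench, side walls and dividers 6 mm thick, tops 26 mm high, end boards 44 mm. Origin: centre of its underside. y runs along the row, roughly to the robot's left. Bay centres: x = 0, y = +111, +37, -37, -111 mm.
- copper (a point): The copper finial cap: loose, 120 g, a copper cone on a round skirt, 52 mm across and 58 mm tall, no part of the set, standing on the bench off the left end of the drying board. This point is on its axis, 29 mm above its underside.
Things that resemble listed ones, but are neither listed nor needed, are in the scene too. Leave any blue look-alike of the part that bears yellow alone. Leave any purple look-alike of the part that bears red alone.

How it is judged (in metres and radians):
At the end, for the whole second after the job is handed in: All four finials stand released, upright (0.12 rad) and at rest on the bay floors (height within 6 mm), within 16 mm (along) and 18 mm (across) of their bay centres, in the reverse of the order of their lids; the copper cap is within 20 mm of its start (((y of each of yellow_lid, green_lid, white_lid in the frame of red_lid below 0 m and y of red in the frame of carry_tray between -0.127 and -0.095 m) or (((y of yellow_lid in the frame of red_lid above 0 m and y of each of green_lid, white_lid in the frame of red_lid below 0 m) or (y of each of yellow_lid, white_lid in the frame of red_lid below 0 m and y of green_lid in the frame of red_lid above 0 m) or (y of each of yellow_lid, green_lid in the frame of red_lid below 0 m and y of white_lid in the frame of red_lid above 0 m)) and y of red in the frame of carry_tray between -0.053 and -0.021 m) or (((y of each of yellow_lid, green_lid in the frame of red_lid above 0 m and y of white_lid in the frame of red_lid below 0 m) or (y of each of yellow_lid, white_lid in the frame of red_lid above 0 m and y of green_lid in the frame of red_lid below 0 m) or (y of yellow_lid in the frame of red_lid below 0 m and y of each of green_lid, white_lid in the frame of red_lid above 0 m)) and y of red in the frame of carry_tray between 0.021 and 0.053 m) or (y of each of yellow_lid, green_lid, white_lid in the frame of red_lid above 0 m and y of red in the frame of carry_tray between 0.095 and 0.127 m)) and x of red in the frame of carry_tray between -0.018 and 0.018 m and z of red in the frame of carry_tray between 0.045 and 0.057 m and angle between each of red, yellow, green, white's own z axis and vertical below 0.12 rad and linear speed of each of red_finial, yellow_finial, green_finial, white_finial below 0.02 m/s and ((y of each of red_lid, green_lid, white_lid in the frame of yellow_lid below 0 m and y of yellow in the frame of carry_tray between -0.127 and -0.095 m) or (((y of red_lid in the frame of yellow_lid above 0 m and y of each of green_lid, white_lid in the frame of yellow_lid below 0 m) or (y of each of red_lid, white_lid in the frame of yellow_lid below 0 m and y of green_lid in the frame of yellow_lid above 0 m) or (y of each of red_lid, green_lid in the frame of yellow_lid below 0 m and y of white_lid in the frame of yellow_lid above 0 m)) and y of yellow in the frame of carry_tray between -0.053 and -0.021 m) or (((y of each of red_lid, green_lid in the frame of yellow_lid above 0 m and y of white_lid in the frame of yellow_lid below 0 m) or (y of each of red_lid, white_lid in the frame of yellow_lid above 0 m and y of green_lid in the frame of yellow_lid below 0 m) or (y of red_lid in the frame of yellow_lid below 0 m and y of each of green_lid, white_lid in the frame of yellow_lid above 0 m)) and y of yellow in the frame of carry_tray between 0.021 and 0.053 m) or (y of each of red_lid, green_lid, white_lid in the frame of yellow_lid above 0 m and y of yellow in the frame of carry_tray between 0.095 and 0.127 m)) and x of yellow in the frame of carry_tray between -0.018 and 0.018 m and z of yellow in the frame of carry_tray between 0.045 and 0.057 m and ((y of each of red_lid, yellow_lid, white_lid in the frame of green_lid below 0 m and y of green in the frame of carry_tray between -0.127 and -0.095 m) or (((y of red_lid in the frame of green_lid above 0 m and y of each of yellow_lid, white_lid in the frame of green_lid below 0 m) or (y of each of red_lid, white_lid in the frame of green_lid below 0 m and y of yellow_lid in the frame of green_lid above 0 m) or (y of each of red_lid, yellow_lid in the frame of green_lid below 0 m and y of white_lid in the frame of green_lid above 0 m)) and y of green in the frame of carry_tray between -0.053 and -0.021 m) or (((y of each of red_lid, yellow_lid in the frame of green_lid above 0 m and y of white_lid in the frame of green_lid below 0 m) or (y of each of red_lid, white_lid in the frame of green_lid above 0 m and y of yellow_lid in the frame of green_lid below 0 m) or (y of red_lid in the frame of green_lid below 0 m and y of each of yellow_lid, white_lid in the frame of green_lid above 0 m)) and y of green in the frame of carry_tray between 0.021 and 0.053 m) or (y of each of red_lid, yellow_lid, white_lid in the frame of green_lid above 0 m and y of green in the frame of carry_tray between 0.095 and 0.127 m)) and x of green in the frame of carry_tray between -0.018 and 0.018 m and z of green in the frame of carry_tray between 0.045 and 0.057 m and ((y of each of red_lid, yellow_lid, green_lid in the frame of white_lid below 0 m and y of white in the frame of carry_tray between -0.127 and -0.095 m) or (((y of red_lid in the frame of white_lid above 0 m and y of each of yellow_lid, green_lid in the frame of white_lid below 0 m) or (y of each of red_lid, green_lid in the frame of white_lid below 0 m and y of yellow_lid in the frame of white_lid above 0 m) or (y of each of red_lid, yellow_lid in the frame of white_lid below 0 m and y of green_lid in the frame of white_lid above 0 m)) and y of white in the frame of carry_tray between -0.053 and -0.021 m) or (((y of each of red_lid, yellow_lid in the frame of white_lid above 0 m and y of green_lid in the frame of white_lid below 0 m) or (y of each of red_lid, green_lid in the frame of white_lid above 0 m and y of yellow_lid in the frame of white_lid below 0 m) or (y of red_lid in the frame of white_lid below 0 m and y of each of yellow_lid, green_lid in the frame of white_lid above 0 m)) and y of white in the frame of carry_tray between 0.021 and 0.053 m) or (y of each of red_lid, yellow_lid, green_lid in the frame of white_lid above 0 m and y of white in the frame of carry_tray between 0.095 and 0.127 m)) and x of white in the frame of carry_tray between -0.018 and 0.018 m and z of white in the frame of carry_tray between 0.045 and 0.057 m and distance of copper from where it was at the start of the episode below 0.02 m); the robot touches nothing.
It fails at once if a finial is tipped over (more than 0.7 rad) (angle between any of red, yellow, green, white's own z axis and vertical above 0.7 rad).
It fails at once if a finial is dropped or thrown: faster than 0.7 m/s while the fingers do not touch it ((linear speed of red_finial above 0.7 m/s and contact force between the fingers and red_finial below 0.05 N) or (linear speed of yellow_finial above 0.7 m/s and contact force between the fingers and yellow_finial below 0.05 N) or (linear speed of green_finial above 0.7 m/s and contact force between the fingers and green_finial below 0.05 N) or (linear speed of white_finial above 0.7 m/s and contact force between the fingers and white_finial below 0.05 N)).
It fails at once if the copper cap is pushed more than 30 mm from its place or tipped over (distance of copper from where it was at the start of the episode above 0.03 m or angle between copper's own z axis and vertical above 0.7 rad).
It also fails if it takes over 99 s, if anything falls off the work surface, if the arm or the gripper's body presses on something with over 40 N, if the wrist force passes 120 N, or if a joint passes its speed limit or range.

## Working session

There is one attempt and no reset: what is moved stays moved. The work goes in short steps, Python scripts to look and compute and a shell command to move; the robot and the scene stay as the last step left them, time stands still between calls to the robot, and variables do not carry over. Pictures are saved under pics/ and viewed, about 12 in all and at most 16, crops included, and the job is handed in when it is done.

```bash
ls; mkdir -p pics; python3 - <<'E'
from station import *
import cv2
s=sense();print(s)
for n in("scene","top"):
    cv2.imwrite(f"pics/{n}0.png",capture(n));print(n,camera_model(n))
print(camera_model("wrist"))
E
```

```text
pics
{'time_s': 0.0, 'joints': array([ 9.11355492e+01,  2.20910810e+01,  3.78833103e-01, -3.05743388e-02,
       -6.84109757e+01, -1.48161837e+01]), 'joint_velocities': array([ 0.2029661 ,  0.02529861, -0.06171578, -0.01034715,  0.09108129,
       -0.03582561]), 'effort': array([-1.84133343e-03, -3.90659344e+01,  1.87393159e+01,  4.21976969e+00,
        1.09062347e-02, -1.97122949e-04]), 'tcp_pos': array([0.14768553, 0.60682763, 0.2911455 ]), 'ee_rot': array([[ 9.71582547e-01, -2.36700545e-01, -4.53469941e-04],
       [-2.36700968e-01, -9.71580149e-01, -2.16001647e-03],
       [ 7.06946816e-05,  2.20597108e-03, -9.99997564e-01]]), 'wrist_force': array([0.91527624, 0.3438127 , 0.04196794]), 'moment': array([0.03710403, 0.05955597, 0.03264767]), 'gripper_width': 1.0004467391563947}
scene {'mtx': array([[399.42094264,   0.        , 322.2761882 ],
       [  0.        , 399.42094264, 196.71739057],
       [  0.        ,   0.        ,   1.        ]]), 'k1': -0.08050129775359402, 'xyz': array([1.0162435 , 0.02256431, 0.66615275]), 'orientation': array([[ 0.02510618, -0.80931301,  0.58684081
[... 361 characters left out ...]
: array([[ 0.1201946 ,  0.96767142, -0.22173244],
       [-0.99274568,  0.11784307, -0.02385443],
       [ 0.00304638,  0.2229911 ,  0.97481572]])}
{'mtx': array([[310.10458984,   0.        , 317.07625176],
       [  0.        , 310.10458984, 198.35119179],
       [  0.        ,   0.        ,   1.        ]]), 'k1': -0.03798385800438834, 'tool_from_camera': array([[ 1.54336593e-03,  9.56272254e-01,  2.92473922e-01,
         8.14297124e-02],
       [ 9.99998779e-01, -1.54727382e-03, -2.17964790e-04,
         1.11848690e-03],
       [ 2.44103562e-04,  2.92473901e-01, -9.56273474e-01,
        -9.17515575e-02],
       [ 0.00000000e+00,  0.00000000e+00,  0.00000000e+00,
         1.00000000e+00]])}
```

View pics/scene0.png

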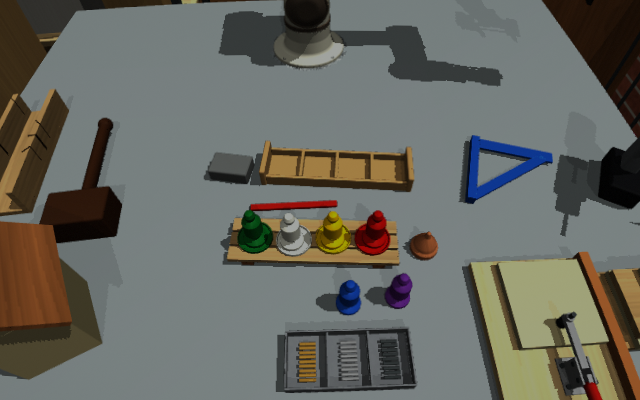

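View pics/top0.png

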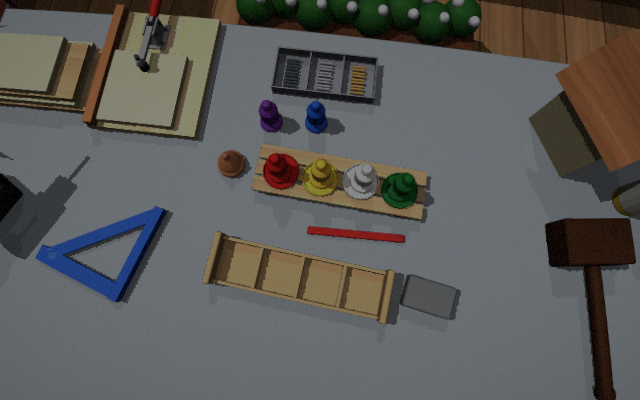

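Looks like, in the top view: red finial (280,168), yellow (320,175), white (361,178), green (402,188), in their lids on the board. Look-alikes are purple (270,115) and blue (316,117), off the board, plus the copper cap (231,162). I choose the four on the board. Robot's left is image left in the top view, so the order is red, yellow, white, green. Next, a close crop to check this and to read points.

```bash
python3 - <<'E'
import cv2,numpy as np
t=cv2.imread("pics/top0.png");s=cv2.imread("pics/scene0.png")
def crop(i,x,y,w,h,k):
    c=cv2.resize(i[y:y+h,x:x+w],None,fx=k,fy=k,interpolation=cv2.INTER_CUBIC)
    for a in range(0,w,20): cv2.putText(c,str(x+a),(a*k,8),0,.3,(255,255,255));cv2.line(c,(a*k,0),(a*k,h*k),(90,90,90),1)
    for b in range(0,h,20): cv2.putText(c,str(y+b),(0,b*k+8),0,.3,(255,255,255));cv2.line(c,(0,b*k),(w*k,b*k),(90,90,90),1)
    return c
cv2.imwrite("pics/c1.png",np.vstack([crop(t,240,140,200,80,4),crop(s,220,200,200,70,4)]))
cv2.imwrite("pics/c2.png",np.vstack([crop(t,200,225,200,100,4),crop(s,240,140,200,50,4)]))
E
```

```text
(no output)
```

View pics/c1.png

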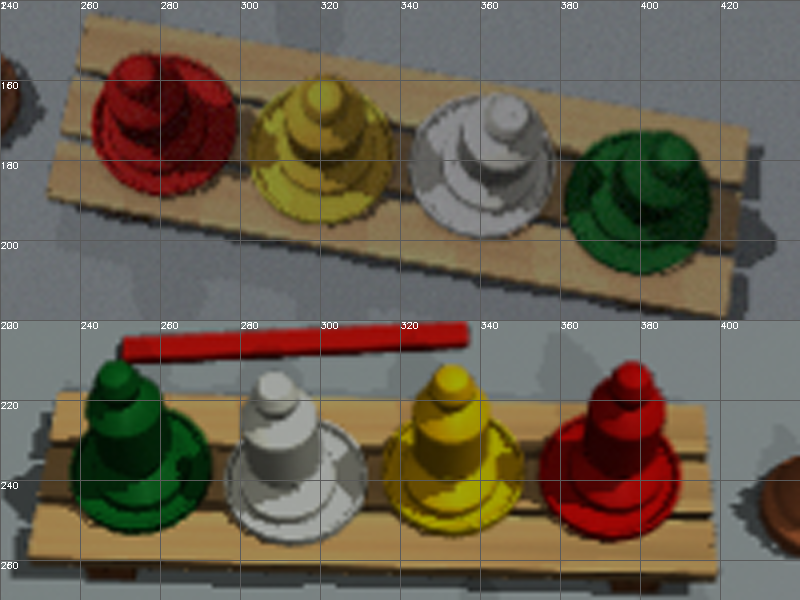

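View pics/c2.png

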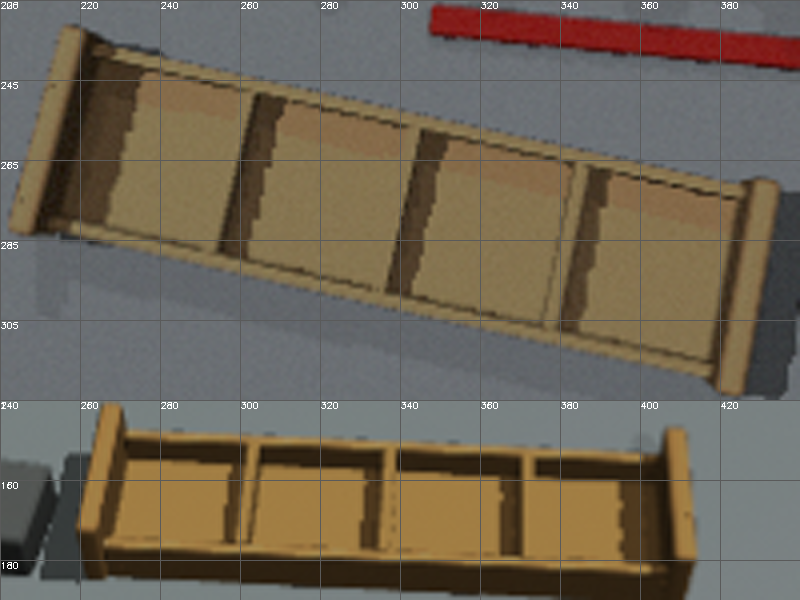

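Close crop confirms the four on the board. Left to right from the robot they are red, yellow, white, green, with knobs at top px (275,159), (321,164), (367.5,168.5), (409.5,179). The empty tray has its dividers visible in both views. Targets: red→y−111, yellow→−37, white→+37, green→+111.

```bash
cat > h.py <<'E'
import numpy as np,cv2
from scipy.optimize import least_squares
from station import *
def proj(n,P,R=None,t=None):
    m=camera_model(n)
    if n!="wrist": R,t=m["orientation"],m["xyz"]
    q=(np.atleast_2d(P)-t)@R
    s=np.c_[q[:,0],-q[:,1]]/-q[:,2:]
    s=s*(1+m["k1"]*(s**2).sum(1,keepdims=True))
    return s@np.diag(np.diag(m["mtx"])[:2])+m["mtx"][:2,2]
def wrist_proj(P):
    s=sense();T=camera_model("wrist")["tool_from_camera"];R=s["ee_rot"]
    return proj("wrist",P,R@T[:3,:3],s["tcp_pos"]+R@T[:3,3])
def frame(p,q):
    c,s=np.cos(p[2]),np.sin(p[2]);q=np.atleast_2d(q)
    return np.c_[p[0]+c*q[:,0]-s*q[:,1],p[1]+s*q[:,0]+c*q[:,1],q[:,2]]
E
python3 - <<'E'
from h import *
K={"red":((275,158.75),(377.75,214.25)),"yellow":((320.75,164.25),(333,215.75)),"white":((367.5,168.5),(289,218)),"green":((409.5,178.75),(249.5,213.75))}
for k,(a,b) in K.items():
    f=lambda p:np.r_[(proj("top",p)-a).ravel(),(proj("scene",p)-b).ravel()]
    r=least_squares(f,[.55,0,.1])
    g=lambda p:f([p[0],p[1],.102]);r2=least_squares(g,[.55,0])
    print(k,r.x.round(4),r.fun.round(1),r2.x.round(4),r2.fun.round(1))
L=np.array([[35,74,26],[-35,74,26],[35,0,26],[-35,0,26],[35,-74,26],[-35,-74,26]])/1000
T=np.array([[254,93],[224,253],[416,128],[388,292],[582,163],[552,326]])/4+[200,225]
S=np.array([[512,158],[528,56],[387,152],[389,49],[243,145],[252,42]])/4+[240,140]
for use in("top","scene","both"):
    f=lambda p:np.r_[(proj("top",frame(p,L))-T).ravel()*(use!="scene"),(proj("scene",frame(p,L))-S).ravel()*(use!="top")]
    r=least_squares(f,[.4,0,0]);print(use,r.x.round(4),r.fun.round(1))
B=frame(r.x,[[0,-.111,0],[0,-.037,0],[0,.037,0],[0,.111,0]])
print("bays r,y,w,g",B.round(4))
E
```

```text
red [0.6486 0.1175 0.1041] [-0.8 -0.1 -0.9  0.1] [0.6484 0.1178] [-0.9  0.4 -0.9  0.7]
yellow [0.6485 0.0424 0.1033] [-0.7 -0.1 -0.7  0. ] [0.6483 0.0425] [-0.7  0.2 -0.7  0.4]
white [ 0.6505 -0.0325  0.1033] [-1.2 -0.1 -1.2 -0. ] [ 0.6504 -0.0326] [-1.2  0.2 -1.2  0.4]
green [ 0.641  -0.1003  0.1055] [-1.6 -0.1 -1.7 -0.1] [ 0.6406 -0.1009] [-1.7  0.7 -1.7  0.8]
top [ 0.4675  0.0541 -0.0794] [-0.3  0.1 -2.1  0.4  0.8 -0.1 -0.7 -0.4  1.3 -0.2  1.1  0.1  0.  -0.
 -0.  -0.  -0.  -0.  -0.  -0.  -0.  -0.  -0.  -0. ]
scene [ 0.4702  0.0585 -0.1042] [-0.  -0.  -0.  -0.  -0.  -0.  -0.  -0.  -0.  -0.  -0.  -0.   3.4  0.2
 -0.4  0.2 -1.5 -0.3 -0.1  0.1 -1.4 -0.5  0.   0.1]
both [ 0.4683  0.0559 -0.0874] [-1.  -0.8 -3.1 -0.6 -0.  -0.6 -1.9 -1.   0.4 -0.4 -0.1 -0.2  2.3 -1.
 -2.  -0.9 -2.5 -1.  -1.6 -0.5 -2.4 -0.7 -1.5 -0.1]
bays r,y,w,g [[ 0.4586 -0.0547  0.    ]
 [ 0.4651  0.019   0.    ]
 [ 0.4715  0.0928  0.    ]
 [ 0.478   0.1665  0.    ]]
```

```bash
R='{"hand":0,"slide":[50,-48.9,-4],"yaw":-1.4}'; python3 -m inch '[{"hand":0,"slide":[5,-5,0],"yaw":-0.17},{"hand":0,"slide":[9,-9,0],"yaw":-0.34},{"hand":0,"slide":[13,-13,0],"yaw":-0.5},{"hand":0,"slide":[17,-17,0],"yaw":-0.67},{"hand":0,"slide":[21,-21,0],"yaw":-0.84},{"hand":0,"slide":[25,-25,0],"yaw":-1.0},{"hand":0,"slide":[29,-29,0],"yaw":-1.17},{"hand":0,"slide":[33,-33,0],"yaw":-1.34},{"hand":0,"slide":[37,-37,0],"yaw":-1.4},{"hand":0,"slide":[40,-40,0],"yaw":-1.4}]'
```

```text
time_s: 1.35
tcp_pos: [0.5489, 0.2054, 0.2917]
ee_rot: [[-0.07, -0.998, -0.001], [-0.998, 0.07, -0.0], [0.0, 0.001, -1.0]]
wrist_force: [-0.6, 0.0, 0.3]
gripper_width: 1.0
```

```bash
python3 -m inch '[{"hand":0,"slide":[5,-4.4,0],"yaw":0},{"hand":0,"slide":[10,-8.8,0],"yaw":0},{"hand":0,"slide":[10,-8.8,-4],"yaw":0},{"hand":0,"slide":[10,-8.8,-4],"yaw":0},{"hand":0,"slide":[10,-8.8,-4],"yaw":0}]'
python3 - <<'E'
from h import *
s=sense();print(s["tcp_pos"])
im=capture("wrist")
K={"red":(.6484,.1178),"yellow":(.6483,.0425),"white":(.6504,-.0326),"green":(.6406,-.1009)}
for k,p in K.items():
    u=wrist_proj([*p,.102])[0];print(k,u);cv2.drawMarker(im,tuple(int(v) for v in u),(255,0,255),0,8)
cv2.imwrite("pics/w1.png",im)
E
```

```text
time_s: 1.98
tcp_pos: [0.6479, 0.1198, 0.2532]
ee_rot: [[-0.067, -0.998, 0.001], [-0.998, 0.067, -0.0], [0.0, -0.001, -1.0]]
wrist_force: [-0.1, 0.4, 0.9]
gripper_width: 1.001
[0.64786495 0.11975494 0.2531849 ]
red [317.48692791 203.93681865]
yellow [311.21490521 109.68571319]
white [300.69410539  -0.85481963]
green [ 307.72216282 -117.2934966 ]
```

View pics/w1.png

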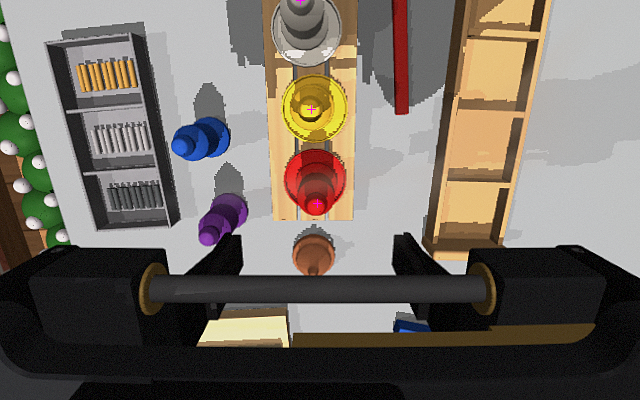

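Projected markers land on the knobs: red (317,204), yellow (311,110). The estimates agree within about 1–2 mm. Descend on red and grip.

```bash
python3 -m inch '[{"hand":0,"slide":[0,-0.2,-4],"yaw":0},{"hand":0,"slide":[0,-0.2,-8],"yaw":0},{"hand":0,"slide":[0,-0.2,-11],"yaw":0},{"hand":0,"slide":[0,-0.2,-13],"yaw":0},{"hand":0,"slide":[0,-0.2,-13],"yaw":0},{"hand":1,"slide":[0,-0.2,-13],"yaw":0},{"hand":1,"slide":[0,-0.2,-13],"yaw":0},{"hand":1,"slide":[0,-0.2,-13],"yaw":0},{"hand":1,"slide":[0,-0.2,-13],"yaw":0},{"hand":1,"slide":[0,-0.2,-13],"yaw":0}]'
python3 -m inch '[{"hand":1,"slide":[0,0,0],"yaw":0},{"hand":1,"slide":[0,0,0],"yaw":0}]'
```

```text
time_s: 3.28
tcp_pos: [0.6478, 0.1172, 0.1223]
ee_rot: [[-0.068, -0.998, 0.0], [-0.998, 0.068, 0.0], [-0.0, -0.0, -1.0]]
wrist_force: [0.3, -0.1, 0.9]
gripper_width: 0.515
time_s: 3.52
tcp_pos: [0.6479, 0.1172, 0.1222]
ee_rot: [[-0.068, -0.998, 0.0], [-0.998, 0.068, -0.0], [0.0, -0.0, -1.0]]
wrist_force: [0.0, -1.0, 1.1]
gripper_width: 0.377
```

```bash
python3 -m inch '[{"hand":1,"slide":[0,0,0],"yaw":0},{"hand":1,"slide":[0,0,2],"yaw":0},{"hand":1,"slide":[0,0,5],"yaw":0},{"hand":1,"slide":[0,0,9],"yaw":0},{"hand":1,"slide":[0,0,12],"yaw":0},{"hand":1,"slide":[0,0,12],"yaw":0},{"hand":1,"slide":[-1,-1,12],"yaw":0},{"hand":1,"slide":[-4,-3.5,12],"yaw":0},{"hand":1,"slide":[-7,-6.5,12],"yaw":0},{"hand":1,"slide":[-10,-9.5,12],"yaw":0}]'
python3 -m inch '[{"hand":1,"slide":[-3,-3,0],"yaw":0},{"hand":1,"slide":[-6,-5.5,0],"yaw":-0.02},{"hand":1,"slide":[-8.9,-7.7,0],"yaw":-0.02},{"hand":1,"slide":[-8.9,-7.7,0],"yaw":-0.02},{"hand":1,"slide":[-8.9,-7.7,0],"yaw":-0.02},{"hand":1,"slide":[-8.9,-7.7,0],"yaw":-0.02}]'
python3 - <<'E'
from h import *
s=sense();print(s["tcp_pos"],s["gripper_width"])
im=capture("wrist")
p=[.4683,.0559,-.0874]
L=np.array([[x*35,y,26] for y in(74,0,-74) for x in(1,-1)])/1000
for u in wrist_proj(frame(p,L)):print(u.round());cv2.drawMarker(im,tuple(int(v) for v in u),(255,0,255),0,8)
cv2.imwrite("pics/w2.png",im)
E
```

```text
time_s: 4.78
tcp_pos: [0.5452, 0.0207, 0.2403]
ee_rot: [[-0.068, -0.998, -0.004], [-0.998, 0.068, -0.001], [0.001, 0.004, -1.0]]
wrist_force: [-0.6, -0.6, 0.9]
gripper_width: 0.378
time_s: 5.52
tcp_pos: [0.4592, -0.0545, 0.2418]
ee_rot: [[-0.087, -0.996, -0.001], [-0.996, 0.087, -0.0], [0.0, 0.001, -1.0]]
wrist_force: [0.2, -0.5, 0.1]
gripper_width: 0.377
[ 0.45915912 -0.05445579  0.24180457] 0.37727379936159944
[289. 335.]
[347. 335.]
[287. 281.]
[349. 281.]
[285. 220.]
[351. 220.]
```

View pics/w2.png

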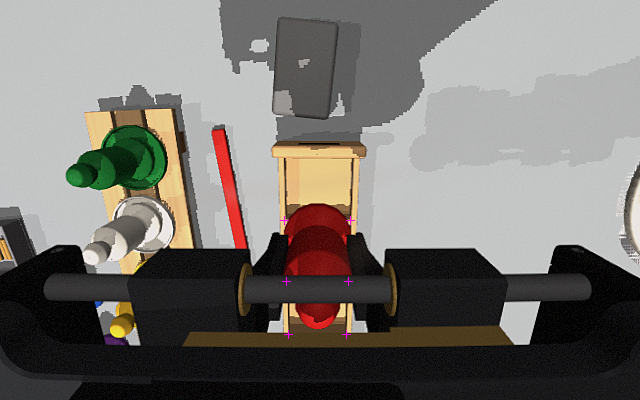

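```bash
python3 - <<'E'
from h import *
p=[.4683,.0559,-.0874]
L=np.array([[0,-145,44],[0,-151,44],[0,-145,8],[35,-120,26],[-35,-120,26],[41,-120,26],[-41,-120,26]])/1000
print(wrist_proj(frame(p,L)).round(1))
im=cv2.imread("pics/w2.png")
cv2.imwrite("pics/w2c.png",cv2.resize(im[130:250,250:390],None,fx=5,fy=5,interpolation=cv2.INTER_CUBIC))
E
```

```text
[[318.2 156.5]
 [318.2 150.1]
 [318.1 150.9]
 [283.7 178. ]
 [352.5 178.1]
 [277.8 178. ]
 [358.4 178.1]]
```

View pics/w2c.png

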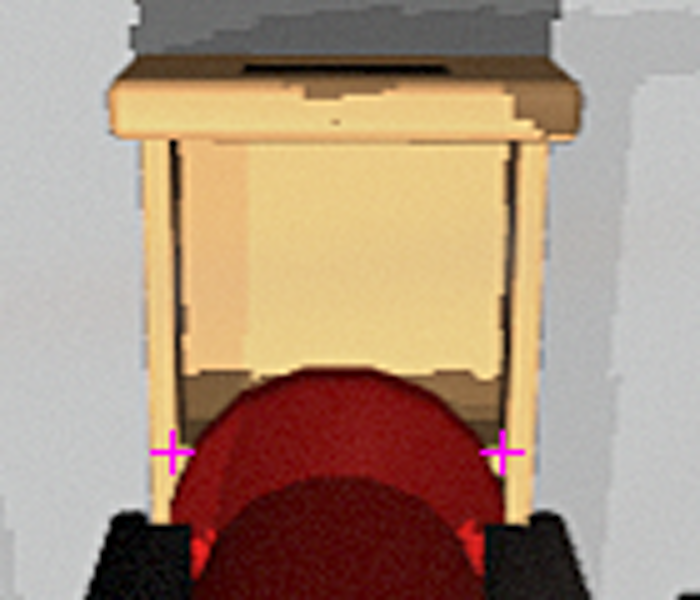

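Red is held. Bay walls at the wrist px (285/352, row 178) match the prediction (284/352.5), and the end board is 1.5 px off, about 1.3 mm. Lower it.

```bash
python3 -m inch '[{"hand":1,"slide":[0,0.1,-4],"yaw":0},{"hand":1,"slide":[0,0.1,-8],"yaw":0},{"hand":1,"slide":[0,0.1,-10.5],"yaw":0},{"hand":1,"slide":[0,0.1,-12],"yaw":0},{"hand":1,"slide":[0,0.1,-12.8],"yaw":0},{"hand":1,"slide":[0,0.1,-13.3],"yaw":0},{"hand":1,"slide":[0,0.1,-13.6],"yaw":0},{"hand":1,"slide":[0,0.1,-13.7],"yaw":0},{"hand":1,"slide":[0,0.1,-13.7],"yaw":0}]'
```

```text
time_s: 6.7
tcp_pos: [0.459, -0.0537, 0.1056]
ee_rot: [[-0.088, -0.996, 0.001], [-0.996, 0.088, 0.0], [-0.0, -0.001, -1.0]]
wrist_force: [-1.1, 0.2, -0.6]
gripper_width: 0.378
```

```bash
python3 -m inch '[{"hand":1,"slide":[0,0,-0.1],"yaw":0},{"hand":1,"slide":[0,0,-0.1],"yaw":0},{"hand":0.4,"slide":[0,0,-0.1],"yaw":0},{"hand":0.4,"slide":[0,0,-0.1],"yaw":0},{"hand":0.4,"slide":[0,0,-0.1],"yaw":0},{"hand":0.4,"slide":[0,0,-0.1],"yaw":0},{"hand":0.4,"slide":[0,0,-0.1],"yaw":0},{"hand":0.4,"slide":[0,0,2],"yaw":0},{"hand":0.4,"slide":[0,0,7],"yaw":0},{"hand":0.2,"slide":[0,0,13],"yaw":0}]'
python3 - <<'E'
from h import *
cv2.imwrite("pics/t2.png",cv2.resize(capture("top")[130:330,200:440],None,fx=3,fy=3))
print(sense()["tcp_pos"])
E
```

```text
time_s: 7.95
tcp_pos: [0.4581, -0.0539, 0.2359]
ee_rot: [[-0.088, -0.996, -0.003], [-0.996, 0.088, -0.001], [0.001, 0.003, -1.0]]
wrist_force: [0.8, 0.2, 0.6]
gripper_width: 0.652
[ 0.46246169 -0.053806    0.24490043]
```

View pics/t2.png

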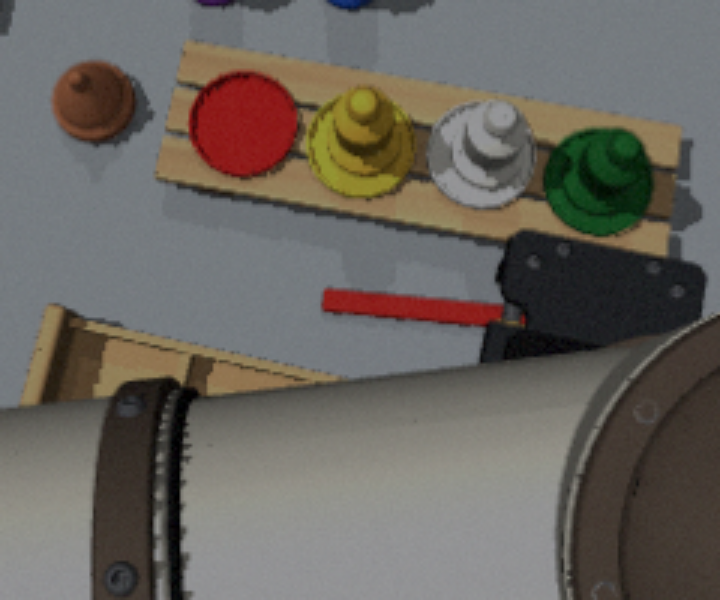

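Red lid is empty; yellow, white, green and copper are undisturbed. On to yellow.

```bash
python3 -m inch '[{"hand":0,"slide":[4,2,0],"yaw":0},{"hand":0,"slide":[9,4.6,0],"yaw":0},{"hand":0,"slide":[14,7.2,0],"yaw":0},{"hand":0,"slide":[17,8.8,0],"yaw":0},{"hand":0,"slide":[18.9,9.6,0],"yaw":0},{"hand":0,"slide":[18.9,9.6,0],"yaw":0},{"hand":0,"slide":[18.9,9.6,0],"yaw":0},{"hand":0,"slide":[18.9,9.6,0],"yaw":0}]'
python3 - <<'E'
from h import *
im=capture("wrist")
K={"yellow":(.6483,.0425),"white":(.6504,-.0326),"green":(.6406,-.1009)}
for k,p in K.items():
    u=wrist_proj([*p,.102])[0];print(k,u);cv2.drawMarker(im,tuple(int(v) for v in u),(255,0,255),0,8)
u=wrist_proj(frame([.4683,.0559,-.0874],[0,-.111,.084]))[0];print(u);cv2.drawMarker(im,tuple(int(v) for v in u),(255,255,0),0,8)
cv2.imwrite("pics/w3.png",im)
E
```

```text
time_s: 9.0
tcp_pos: [0.6471, 0.0418, 0.2355]
ee_rot: [[-0.088, -0.996, -0.0], [-0.996, 0.088, 0.0], [-0.0, 0.0, -1.0]]
wrist_force: [-0.5, 0.2, -0.7]
gripper_width: 1.004
yellow [316.44115974 215.08930544]
white [304.16612687 115.4062941 ]
green [308.96042862   6.26042175]
[558.66277273  63.36937784]
```

View pics/w3.png

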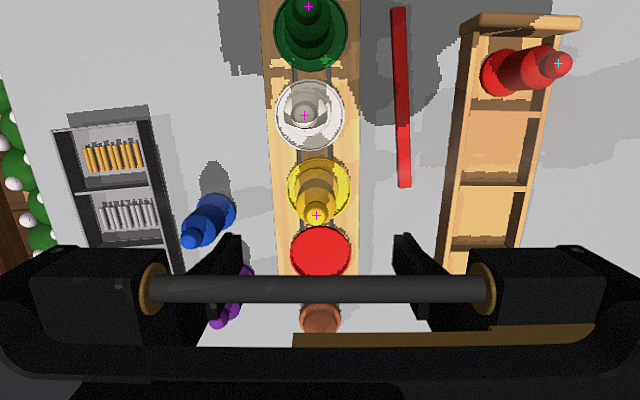

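Red stands upright in the far-right bay, its knob at (558,63) as predicted. The yellow knob (316,215) is under the gripper.

```bash
python3 -m inch '[{"hand":0,"slide":[0.1,0.1,-4],"yaw":0},{"hand":0,"slide":[0.1,0.1,-8],"yaw":0},{"hand":0,"slide":[0.1,0.1,-10.5],"yaw":0},{"hand":0,"slide":[0.1,0.1,-11.3],"yaw":0},{"hand":0,"slide":[0.1,0.1,-11.3],"yaw":0},{"hand":1,"slide":[0.1,0.1,-11.3],"yaw":0},{"hand":1,"slide":[0.1,0.1,-11.3],"yaw":0},{"hand":1,"slide":[0.1,0.1,-11.3],"yaw":0},{"hand":1,"slide":[0.1,0.1,-11.3],"yaw":0},{"hand":1,"slide":[0.1,0.1,-11.3],"yaw":0}]'
python3 -m inch '[{"hand":1,"slide":[0,0,0],"yaw":0},{"hand":1,"slide":[0,0,0],"yaw":0},{"hand":1,"slide":[0,0,0],"yaw":0}]'
```

```text
time_s: 10.3
tcp_pos: [0.6488, 0.0432, 0.1223]
ee_rot: [[-0.088, -0.996, 0.0], [-0.996, 0.088, -0.0], [-0.0, -0.0, -1.0]]
wrist_force: [0.1, 0.5, 0.7]
gripper_width: 0.516
time_s: 10.68
tcp_pos: [0.6488, 0.0433, 0.1222]
ee_rot: [[-0.088, -0.996, -0.0], [-0.996, 0.088, 0.0], [0.0, 0.0, -1.0]]
wrist_force: [-0.1, -0.2, 0.6]
gripper_width: 0.377
```

```bash
python3 -m inch '[{"hand":1,"slide":[0,0,2],"yaw":0},{"hand":1,"slide":[0,0,5],"yaw":0},{"hand":1,"slide":[0,0,9],"yaw":0},{"hand":1,"slide":[0,0,10],"yaw":0},{"hand":1,"slide":[-2,-0.2,10],"yaw":0},{"hand":1,"slide":[-6,-0.8,10],"yaw":0},{"hand":1,"slide":[-10,-1.3,10],"yaw":0},{"hand":1,"slide":[-14,-1.8,10],"yaw":0},{"hand":1,"slide":[-17.4,-2.2,10],"yaw":0},{"hand":1,"slide":[-18.4,-2.3,10],"yaw":0}]'
python3 -m inch '[{"hand":1,"slide":[0,0,0],"yaw":0},{"hand":1,"slide":[0,0,0],"yaw":0},{"hand":1,"slide":[0,0,0],"yaw":0}]'
```

```text
time_s: 11.92
tcp_pos: [0.4625, 0.0197, 0.2216]
ee_rot: [[-0.088, -0.996, -0.002], [-0.996, 0.088, -0.0], [0.0, 0.002, -1.0]]
wrist_force: [0.1, 0.2, -0.4]
gripper_width: 0.382
time_s: 12.3
tcp_pos: [0.4657, 0.0204, 0.222]
ee_rot: [[-0.088, -0.996, -0.0], [-0.996, 0.088, -0.0], [0.0, 0.0, -1.0]]
wrist_force: [0.4, 0.3, -1.4]
gripper_width: 0.381
```

```bash
python3 -m inch '[{"hand":1,"slide":[0,0,-4],"yaw":0},{"hand":1,"slide":[0,0,-7.5],"yaw":0},{"hand":1,"slide":[0,0,-9.5],"yaw":0},{"hand":1,"slide":[0,0,-10.7],"yaw":0},{"hand":1,"slide":[0,0,-11.3],"yaw":0},{"hand":1,"slide":[0,0,-11.6],"yaw":0},{"hand":1,"slide":[0,0,-11.8],"yaw":0},{"hand":1,"slide":[0,0,-11.8],"yaw":0},{"hand":1,"slide":[0,0,-11.8],"yaw":0}]'
```

```text
time_s: 13.42
tcp_pos: [0.465, 0.0203, 0.1046]
ee_rot: [[-0.088, -0.996, 0.001], [-0.996, 0.088, 0.0], [-0.0, -0.001, -1.0]]
wrist_force: [0.4, -0.4, -1.5]
gripper_width: 0.377
```

```bash
python3 -m inch '[{"hand":0.4,"slide":[0,0,0],"yaw":0},{"hand":0.4,"slide":[0,0,0],"yaw":0},{"hand":0.4,"slide":[0,0,0],"yaw":0},{"hand":0.4,"slide":[0,0,0],"yaw":0},{"hand":0.4,"slide":[0,0,0],"yaw":0},{"hand":0.4,"slide":[0,0,2],"yaw":0},{"hand":0.4,"slide":[0,0,7],"yaw":0},{"hand":0.2,"slide":[0,0,13],"yaw":0}]'
```

```text
time_s: 14.42
tcp_pos: [0.4641, 0.02, 0.2349]
ee_rot: [[-0.088, -0.996, -0.003], [-0.996, 0.088, -0.001], [0.001, 0.003, -1.0]]
wrist_force: [0.6, 0.8, 0.1]
gripper_width: 0.648
```

```bash
python3 -m inch '[{"hand":0,"slide":[4,-1,0],"yaw":0},{"hand":0,"slide":[9,-2.5,0],"yaw":0},{"hand":0,"slide":[14,-4,0],"yaw":0},{"hand":0,"slide":[17,-4.8,0],"yaw":0},{"hand":0,"slide":[18.5,-5.2,0],"yaw":0},{"hand":0,"slide":[18.5,-5.2,0],"yaw":0},{"hand":0,"slide":[18.5,-5.2,0],"yaw":0},{"hand":0,"slide":[18.5,-5.2,0],"yaw":0}]'
python3 - <<'E'
from h import *
im=capture("wrist")
for P in [(.6504,-.0326,.102),(.6406,-.1009,.102),(.4586,-.0537,.084),(.465,.0199,.084)]:
    u=wrist_proj(P)[0];print(u);cv2.drawMarker(im,tuple(int(v) for v in u),(255,0,255),0,8)
cv2.imwrite("pics/w4.png",im)
E
```

```text
time_s: 15.42
tcp_pos: [0.6491, -0.0315, 0.2346]
ee_rot: [[-0.087, -0.996, 0.0], [-0.996, 0.087, 0.0], [-0.0, -0.0, -1.0]]
wrist_force: [-0.4, 0.9, -0.8]
gripper_width: 0.998
[316.1806702  213.36260448]
[321.63522521 121.28641494]
[550.78991672 161.72889634]
[532.41545457 245.27496819]
```

View pics/w4.png

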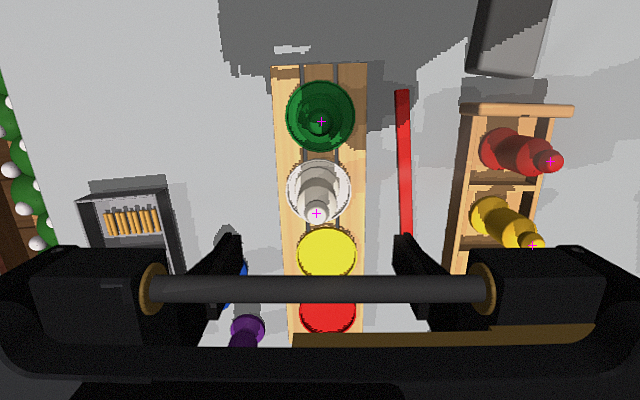

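Red and yellow stand in their bays at the predicted knobs (551,162) and (532,245). The white knob is at (316,213) and the green at (321,121). Pick white.

```bash
python3 -m inch '[{"hand":0,"slide":[0.1,-0.1,-4],"yaw":0},{"hand":0,"slide":[0.1,-0.1,-8],"yaw":0},{"hand":0,"slide":[0.1,-0.1,-10.5],"yaw":0},{"hand":0,"slide":[0.1,-0.1,-11.2],"yaw":0},{"hand":0,"slide":[0.1,-0.1,-11.2],"yaw":0},{"hand":1,"slide":[0.1,-0.1,-11.2],"yaw":0},{"hand":1,"slide":[0.1,-0.1,-11.2],"yaw":0},{"hand":1,"slide":[0.1,-0.1,-11.2],"yaw":0},{"hand":1,"slide":[0.1,-0.1,-11.2],"yaw":0},{"hand":1,"slide":[0.1,-0.1,-11.2],"yaw":0}]'
python3 -m inch '[{"hand":1,"slide":[0,0,0],"yaw":0},{"hand":1,"slide":[0,0,0],"yaw":0},{"hand":1,"slide":[0,0,0],"yaw":0}]'
```

```text
time_s: 16.73
tcp_pos: [0.6508, -0.0328, 0.1223]
ee_rot: [[-0.088, -0.996, 0.0], [-0.996, 0.088, -0.0], [0.0, -0.0, -1.0]]
wrist_force: [0.3, 0.0, 0.5]
gripper_width: 0.518
time_s: 17.1
tcp_pos: [0.6507, -0.0327, 0.1222]
ee_rot: [[-0.088, -0.996, -0.0], [-0.996, 0.088, -0.0], [0.0, 0.0, -1.0]]
wrist_force: [-0.1, -0.1, -0.7]
gripper_width: 0.38
```

```bash
python3 -m inch '[{"hand":1,"slide":[0,0,2],"yaw":0},{"hand":1,"slide":[0,0,5],"yaw":0},{"hand":1,"slide":[0,0,9],"yaw":0},{"hand":1,"slide":[0,0,12],"yaw":0},{"hand":1,"slide":[-2,1.4,12],"yaw":0},{"hand":1,"slide":[-6,4.2,12],"yaw":0},{"hand":1,"slide":[-10,7,12],"yaw":0},{"hand":1,"slide":[-14,10,12],"yaw":0},{"hand":1,"slide":[-17,12.1,12],"yaw":0},{"hand":1,"slide":[-17.9,12.7,12],"yaw":0}]'
python3 -m inch '[{"hand":1,"slide":[0,0,0],"yaw":0},{"hand":1,"slide":[0,0,0],"yaw":0},{"hand":1,"slide":[0,0,0],"yaw":0}]'
```

```text
time_s: 18.35
tcp_pos: [0.4703, 0.095, 0.2425]
ee_rot: [[-0.086, -0.996, 0.0], [-0.996, 0.086, 0.0], [-0.0, -0.0, -1.0]]
wrist_force: [0.8, 0.1, -0.1]
gripper_width: 0.381
time_s: 18.73
tcp_pos: [0.4726, 0.0938, 0.242]
ee_rot: [[-0.089, -0.996, -0.0], [-0.996, 0.089, -0.0], [0.0, 0.0, -1.0]]
wrist_force: [0.1, -0.5, -0.3]
gripper_width: 0.38
```

```bash
python3 -m inch '[{"hand":1,"slide":[-0.1,0,-5],"yaw":0},{"hand":1,"slide":[-0.1,0,-9],"yaw":0},{"hand":1,"slide":[-0.1,0,-11.5],"yaw":0},{"hand":1,"slide":[-0.1,0,-12.7],"yaw":0},{"hand":1,"slide":[-0.1,0,-13.3],"yaw":0},{"hand":1,"slide":[-0.1,0,-13.6],"yaw":0},{"hand":1,"slide":[-0.1,0,-13.8],"yaw":0},{"hand":1,"slide":[-0.1,0,-13.8],"yaw":0},{"hand":1,"slide":[-0.1,0,-13.8],"yaw":0}]'

```

```text
time_s: 19.85
tcp_pos: [0.471, 0.0944, 0.1047]
ee_rot: [[-0.088, -0.996, 0.001], [-0.996, 0.088, 0.0], [-0.001, -0.001, -1.0]]
wrist_force: [0.2, -0.5, 0.2]
gripper_width: 0.383
```

```bash
python3 -m inch '[{"hand":0.4,"slide":[0,0,0],"yaw":0},{"hand":0.4,"slide":[0,0,0],"yaw":0},{"hand":0.4,"slide":[0,0,0],"yaw":0},{"hand":0.4,"slide":[0,0,0],"yaw":0},{"hand":0.4,"slide":[0,0,0],"yaw":0},{"hand":0.4,"slide":[0,0,2],"yaw":0},{"hand":0.4,"slide":[0,0,7],"yaw":0},{"hand":0.2,"slide":[0,0,13],"yaw":0}]'
```

```text
time_s: 20.85
tcp_pos: [0.4702, 0.0939, 0.2348]
ee_rot: [[-0.088, -0.996, -0.003], [-0.996, 0.088, -0.001], [0.002, 0.002, -1.0]]
wrist_force: [1.7, 0.7, 0.0]
gripper_width: 0.649
```

```bash
python3 -m inch '[{"hand":0,"slide":[3,-3.4,0],"yaw":0},{"hand":0,"slide":[6.5,-7.5,0],"yaw":0},{"hand":0,"slide":[10,-11.5,0],"yaw":0},{"hand":0,"slide":[13.5,-15.5,0],"yaw":0},{"hand":0,"slide":[16,-18.5,0],"yaw":0},{"hand":0,"slide":[17,-19.5,0],"yaw":0},{"hand":0,"slide":[17,-19.5,0],"yaw":0},{"hand":0,"slide":[17,-19.5,0],"yaw":0},{"hand":0,"slide":[17,-19.5,0],"yaw":0}]'
python3 - <<'E'
from h import *
im=capture("wrist")
for P in [(.6406,-.1009,.102),(.4586,-.0537,.084),(.465,.0199,.084),(.471,.094,.084)]:
    u=wrist_proj(P)[0];print(u);cv2.drawMarker(im,tuple(int(v) for v in u),(255,0,255),0,8)
cv2.imwrite("pics/w5.png",im)
E
```

```text
time_s: 21.98
tcp_pos: [0.6403, -0.0997, 0.2347]
ee_rot: [[-0.086, -0.996, 0.0], [-0.996, 0.086, 0.0], [-0.0, -0.0, -1.0]]
wrist_force: [0.7, -0.2, -0.2]
gripper_width: 0.996
[317.43334085 213.19557295]
[530.36882506 240.11728355]
[513.74010266 311.77198921]
[499.16463367 372.84051714]
```

View pics/w5.png

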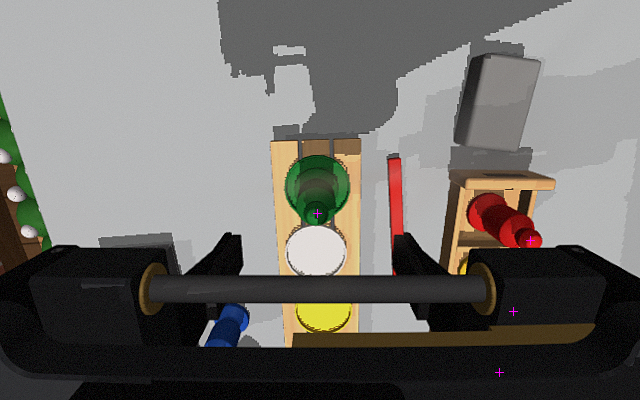

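The green knob (317,214) is centred under the gripper and the white lid is empty.

```bash
python3 -m inch '[{"hand":0,"slide":[0,-0.1,-4],"yaw":0},{"hand":0,"slide":[0,-0.1,-8],"yaw":0},{"hand":0,"slide":[0,-0.1,-10.5],"yaw":0},{"hand":0,"slide":[0,-0.1,-11.2],"yaw":0},{"hand":0,"slide":[0,-0.1,-11.2],"yaw":0},{"hand":1,"slide":[0,-0.1,-11.2],"yaw":0},{"hand":1,"slide":[0,-0.1,-11.2],"yaw":0},{"hand":1,"slide":[0,-0.1,-11.2],"yaw":0},{"hand":1,"slide":[0,-0.1,-11.2],"yaw":0},{"hand":1,"slide":[0,-0.1,-11.2],"yaw":0}]'
python3 -m inch '[{"hand":1,"slide":[0,0,0],"yaw":0},{"hand":1,"slide":[0,0,0],"yaw":0},{"hand":1,"slide":[0,0,0],"yaw":0}]'
```

```text
time_s: 23.28
tcp_pos: [0.6408, -0.1018, 0.1223]
ee_rot: [[-0.088, -0.996, 0.0], [-0.996, 0.088, 0.0], [-0.0, -0.0, -1.0]]
wrist_force: [-0.1, 0.3, 0.6]
gripper_width: 0.518
time_s: 23.65
tcp_pos: [0.6408, -0.1018, 0.1222]
ee_rot: [[-0.088, -0.996, -0.0], [-0.996, 0.088, -0.0], [0.0, 0.0, -1.0]]
wrist_force: [0.3, -0.7, -0.9]
gripper_width: 0.379
```

```bash
python3 -m inch '[{"hand":1,"slide":[0,0,2],"yaw":0},{"hand":1,"slide":[0,0,5],"yaw":0},{"hand":1,"slide":[0,0,9],"yaw":0},{"hand":1,"slide":[0,0,12],"yaw":0},{"hand":1,"slide":[-1.2,2,12],"yaw":0},{"hand":1,"slide":[-3.6,6,12],"yaw":0},{"hand":1,"slide":[-6.1,10,12],"yaw":0},{"hand":1,"slide":[-8.5,14,12],"yaw":0},{"hand":1,"slide":[-10.9,18,12],"yaw":0},{"hand":1,"slide":[-13.3,22,12],"yaw":0}]'
python3 -m inch '[{"hand":1,"slide":[-2.2,3.6,0],"yaw":0},{"hand":1,"slide":[-3,4.9,0],"yaw":0},{"hand":1,"slide":[-3,4.9,0],"yaw":0},{"hand":1,"slide":[-3,4.9,0],"yaw":0},{"hand":1,"slide":[-3,4.9,0],"yaw":0}]'
```

```text
time_s: 24.9
tcp_pos: [0.5067, 0.1194, 0.2422]
ee_rot: [[-0.088, -0.996, -0.0], [-0.996, 0.088, 0.0], [-0.0, 0.0, -1.0]]
wrist_force: [0.5, 0.8, -0.7]
gripper_width: 0.381
time_s: 25.52
tcp_pos: [0.4783, 0.1664, 0.2421]
ee_rot: [[-0.09, -0.996, -0.0], [-0.996, 0.09, -0.0], [0.0, 0.0, -1.0]]
wrist_force: [0.4, 0.8, -1.7]
gripper_width: 0.373
```

```bash
python3 -m inch '[{"hand":1,"slide":[0,0,-5],"yaw":0},{"hand":1,"slide":[0,0,-9],"yaw":0},{"hand":1,"slide":[0,0,-11.5],"yaw":0},{"hand":1,"slide":[0,0,-12.7],"yaw":0},{"hand":1,"slide":[0,0,-13.3],"yaw":0},{"hand":1,"slide":[0,0,-13.6],"yaw":0},{"hand":1,"slide":[0,0,-13.8],"yaw":0},{"hand":1,"slide":[0,0,-13.8],"yaw":0},{"hand":1,"slide":[0,0,-13.8],"yaw":0}]'

```

```text
time_s: 26.65
tcp_pos: [0.478, 0.1674, 0.1046]
ee_rot: [[-0.088, -0.996, 0.001], [-0.996, 0.088, 0.001], [-0.001, -0.001, -1.0]]
wrist_force: [-0.7, -0.4, -1.0]
gripper_width: 0.379
```

```bash
python3 -m inch '[{"hand":0.4,"slide":[0,0,0],"yaw":0},{"hand":0.4,"slide":[0,0,0],"yaw":0},{"hand":0.4,"slide":[0,0,0],"yaw":0},{"hand":0.4,"slide":[0,0,0],"yaw":0},{"hand":0.4,"slide":[0,0,0],"yaw":0},{"hand":0.4,"slide":[0,0,2],"yaw":0},{"hand":0.4,"slide":[0,0,7],"yaw":0},{"hand":0.2,"slide":[0,0,13],"yaw":0},{"hand":0.2,"slide":[0,0,15],"yaw":0}]'
python3 -m inch '[{"hand":0,"slide":[0,5,2],"yaw":0},{"hand":0,"slide":[0,10,2],"yaw":0},{"hand":0,"slide":[0,15,2],"yaw":0},{"hand":0,"slide":[0,20,2],"yaw":0},{"hand":0,"slide":[0,25,2],"yaw":0},{"hand":0,"slide":[0,30,2],"yaw":0},{"hand":0,"slide":[0,30,2],"yaw":0},{"hand":0,"slide":[0,30,2],"yaw":0}]'
python3 - <<'E'
from h import *
p=[.4683,.0565,-.0874]
C=frame(p,np.array([[0,y,.084] for y in(-.111,-.037,.037,.111)]))
o=[]
for n,x,y,w,h in(("top",190,140,240,190),("scene",240,120,200,60)):
    im=capture(n)
    cv2.imwrite(f"pics/{n}_end_raw.png",im)
    for u in proj(n,C):cv2.drawMarker(im,tuple(int(round(v)) for v in u),(255,0,255),0,6)
    o.append(cv2.resize(im[y:y+h,x:x+w],(600,600*h//w),interpolation=cv2.INTER_CUBIC))
o=np.vstack(o)[:600];cv2.imwrite("pics/end.png",cv2.resize(np.vstack(o[None]),None,fx=.9,fy=.9) if o.shape[0]>600 else o)
E
```

```text
time_s: 27.78
tcp_pos: [0.479, 0.1679, 0.2585]
ee_rot: [[-0.087, -0.996, 0.007], [-0.996, 0.087, 0.004], [-0.005, -0.006, -1.0]]
wrist_force: [0.1, -0.2, -0.7]
gripper_width: 0.741
time_s: 28.78
tcp_pos: [0.4776, 0.4669, 0.2736]
ee_rot: [[-0.088, -0.996, -0.001], [-0.996, 0.088, -0.001], [0.001, 0.001, -1.0]]
wrist_force: [-0.6, -0.0, -0.8]
gripper_width: 0.999
```

View pics/end.png

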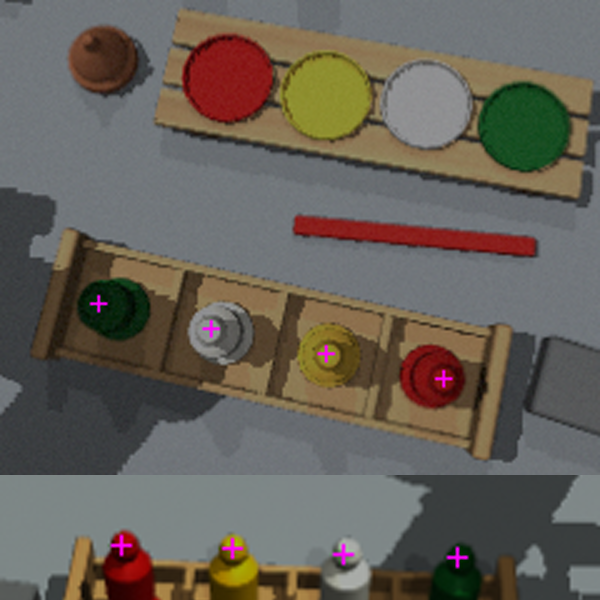

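All four stand in their bays, knobs on the predicted bay centres within about 2 mm. Copper is still at top px (231,163), the lids are empty and the robot is clear.

```bash
python3 -c "from station import finish_job;print(finish_job())"
```

```text
the job is handed in; nothing more can be done
None
```

I moved all four finials into the carrying tray in reverse order and handed the job in at about 29 s on the robot's clock; no verdict was reported. From the robot's left, the lids ran red, yellow, white, green. The bays now run green, white, yellow, red, with red farthest right.

**Last checks:** The final top and scene views show all four finials upright and released, with their knobs within about 2 mm of the computed bay centres. All four lids are empty. The copper cap is in the same place in the top picture as at the start, and I left the blue and purple look-alikes alone. The gripper is clear of everything.

**Disagreement:** The tray position fitted from the top camera alone and from the scene camera alone differed by about 4 mm along the row and 1.4° in turn. The wrist camera settled it to about 1–2 mm, well inside the tolerances. No check failed.

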